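Lock the board clamp of a rework preheater with its thumbscrew

TASK

Slide the blue board-clamp carriage along its rail to the red band, line its slot up by feel with the slot hidden in the latch strip underneath (somewhere within the band), and put the red quarter-turn thumbscrew down through both until its collar sits flush on the carriage; then give it a quarter turn so that it locks, and let go. Work gently: never press or push hard with the screw or on the machine, do not lean on the circuit board, and leave the jar, the bottle and the tweezers where they are.

Things in the scene. Friction and masses are not known exactly. Their poses are not given: they have to be found in the camera images.
- preheater: Black bench preheater, fixed, 300 (x) x 380 (y) x 70 mm high. Origin: centre of its underside; x roughly away from the robot, y along the two aluminium rails on its top, z up. Near rail: open channel, centre line at x = -100 mm, 58 mm wide, 340 long, top at z = 105 mm. In it lies a brass latch strip, 4 mm thick, with one slot; 31 mm of free space below the strip.
- mark (a point): Middle of the 24 mm long red index band: point on the near rail's centre line, on the strip's top face (z = 105 mm). The strip's through slot (20 mm along x, 7.6 mm along y) is centred on this line but was set by hand: its centre lies anywhere within 12 mm of this point, either way along y. It is not measured, does not move, and can be seen until the carriage covers it.
- carriage (a joint): Travel of the blue clamp carriage along the near rail, m, 0 to 0.105, growing towards the preheater's -y (to the board and the mark); at 0.075 its slot is over the mark. Starts between 0 and 0.035. About 2 N of friction; stays where it is left; cannot lift or turn.
- carriage_slot (a point): Centre of the carriage's slot (20 mm along x, across the rail; 9 mm along y) at its top face, 112 mm above the bench. Axes as the preheater's. Blue plate 60 mm (x) by 88 mm (18 mm to -y, 70 mm to +y of the slot), 5 mm thick; the latch strip's top is 7 mm and its underside 11 mm below this point. A low aluminium arm, below the plate's top, reaches to the board at +x.
- tab_top (a point): Centre of the top of the carriage's orange grip tab: 30 mm along x, 12 mm along y (the rail), standing 30 mm above the carriage's top face, 60 mm to +y of the slot. Can be pinched along y from above, or pushed.
- screw: Red quarter-turn thumbscrew, 54 mm tall, about 45 g, upright in the rack. Origin: centre of the tip, z up. Steel cross bar 16 (x) x 6 (y) mm at z 0-6, tip slightly tapered; shank 5.6 mm thick; collar 26 mm wide at z 20-24; flat wing head 30 (x) x 10 (y) mm at z 24-54. A half turn looks the same.
- screw_collar (a point): Centre of the underside of the thumbscrew's collar, 20 mm above its tip. The cross bar passes a slot only along the slot's long side. Tip on the strip (7 mm deep), it can drag the carriage. Collar on the carriage, the bar is 3 mm clear below the strip; it turns freely (no stop, either way) and locks when the wing lies along the rail.
- rack: Light wooden block 70 (x) x 50 (y) x 35 mm high, fixed; a slot in the middle of its top (18.5 mm along x, 8 mm along y, 27 mm deep) holds the thumbscrew: collar on the block's top, tip 15 mm above the bench, axes as the rack's within 0.05 rad. Origin: centre of its underside.
- board: Green circuit board 130 x 82 x 2 mm clamped in the preheater, 98 mm above the bench. Origin: its centre. Must not be leaned on.
- jar: Small jar of soldering tips, 50 mm wide, 50 mm high, loose. Origin: centre of its underside. Bystander.
- bottle: Small amber flux bottle, 48 mm wide, 100 mm high, loose. Origin: centre of its underside. Bystander.
- tweezers: Dark steel tweezers 125 mm long along x, about 12 mm wide and 5 mm high, lying loose in front of the preheater. Origin: centre of its underside. Bystander.
Mind the look-alikes: they are no part of the job. There is more than one size of the screw; the job needs the smallest.

How it is judged:
On the way, in this order (a step that is already met when the one before it is completed fails the run):
1. the carriage's slot is brought over the mark (within 16 mm, the thumbscrew not yet through) (horizontal distance between carriage_slot and mark below 0.016 m), for 0.1 s.
2. the thumbscrew's cross bar is down through both slots (tip more than 17.5 mm below the carriage's top), not yet turned (z of screw in the frame of carriage_slot below -0.0175 m and horizontal distance between screw and carriage_slot below 0.006 m and angle between the x axis of screw and the x axis of carriage_slot, either way round below 0.35 rad), for 0.1 s.
At the end, for the whole second after the job is handed in: The thumbscrew stands upright (within 7 degrees) through the carriage's slot and the latch strip's slot, its collar flush on the carriage (within 2 mm), turned a quarter turn (its wing along the rail within 21 degrees), released and at rest, with the carriage's slot within 16 mm of the mark (z of screw in the frame of carriage_slot below -0.018 m and horizontal distance between screw and carriage_slot below 0.006 m and angle between screw's own z axis and vertical below 0.12 rad and angle between the x axis of screw and the x axis of carriage_slot, either way round above 1.2 rad and horizontal distance between carriage_slot and mark below 0.016 m and linear speed of screw below 0.02 m/s and contact force between the fingers and screw below 0.1 N); the robot touches nothing.
It fails at once if the screw is forced: it presses on the machine (carriage, latch strip, rail) with more than 40 N (contact force between screw and preheater above 40 N).
It fails at once if the robot pushes on the machine with more than 40 N (contact force between the arm and preheater above 40 N).
It fails at once if the circuit board is leaned on (more than 5 N) (contact force between anything else and board above 5 N).
It fails at once if the jar, the bottle or the tweezers are moved more than 20 mm (distance of any of jar, bottle, tweezers from where it was at the start of the episode above 0.02 m).
It also fails if it takes over 72 s, if anything falls off the work surface, if the arm or the gripper's body presses on something with over 40 N, if the wrist force passes 120 N, or if a joint passes its speed limit or range.

ROBOT

A 6-joint arm with a two-finger parallel gripper is mounted at the origin on the work surface. World frame = base frame: x ahead of the robot, y to its left, z up, the work surface at z = 0. Lengths are in m, angles in rad, forces in N, time in s.
With the tool pointing down it reaches from about 0.35 to 0.775 m from the base axis. Payload 5.5 kg.
Tool frame: the origin (TCP) lies midway between the tips of the shut fingers; the grasp point (between the pads) lies 19 mm behind it; z points along the fingers, y is the line along which they close (so a half turn about z gives the same grasp; the last joint's range is limited). The gripper opens to 85 mm and grips with 20 to 120 N. Pads are 22 mm wide; open, the fingers measure 114 mm over their backs; the gripper's body (76 mm by 85 mm) begins 54 mm behind the grasp point. The pads swing forward as they close: fully open they stand 13 mm farther back than shut.
Start: joints at [0.974, 0.313, 0.046, 1.304, 0, 1.431], TCP at [0.254, 0.516, 0.231] pointing down, gripper open.
Joint ranges: [-2.76, 2.76], [-0.86, 1.69], [-1.03, 1.26], [-2.2, 2.34], [-1.47, 1.5], [-3.14, 3.14]. Speed limits (rad/s): [2.57, 2.57, 3.14, 3.14, 3.14, 3.14].

INTERFACE

Orientations are given as a unit quaternion [w, x, y, z].
In Python, from workcell import env gives the robot as it stands.
- The arm moves only by the tool move_arm, never from a script. Its argument "targets" is a list of rows, each a list of 3 entries, a list of its own where there are three numbers: the shift along the tool's x, y, z in mm, then the turn, a rotation vector about the tool's x, y, z in units of 10 degrees (1.0 is 10 degrees), then the closure, from -1 (fully open) to 1 (shut). In form: [[[dx, dy, dz], [ax, ay, az], gripper], ...]. A call has 1 to 5 rows; each row is the pose to reach, as a shift and turn from the pose commanded when the call began, along the tool's axes at that moment; what a row does not reach only later rows make up. A row lasts 1/8 s, in which the tool goes at most 62.5 mm and 10.7 degrees, less where a joint would pass 70% of its speed; a pose out of reach is approached as far as the arm can. A call with a gripper value outside its range is refused whole. The fingers move at their own pace and stop on an object; "squeeze" is the grip in N (left out, the last holds). Time passes only in rows, so rows that repeat a pose let the fingers close. It gives the time, the measured TCP pose, the force, the opening and the grip force at its end, in the units of the state.
- env.get_state(): the state, without advancing time (a new reading comes with each control period).
- env.read_camera(name): name is "scene" or "top" or "wrist"; returns a dict with "pixels" (420x560x3 uint8, red, green, blue), "fovy" (degrees; the focal length in pixels is half the picture's height over the tangent of half this angle, whatever the lens; pixels are square), "cx", "cy" (the principal point, pixels), "extrinsics" (4x4, takes a point from world to camera coordinates); the wrist camera has in their place "mount" (4x4, takes a point from camera to tool coordinates, whose origin is the TCP and whose axes are the flange's). Camera axes: x right, y up, looking along -z (the intrinsics and any distortion apply to the point x, -y, -z); pixel columns grow to the right and rows downward; lengths in m; the calibration is good to about 2 mm. A picture is of the moment at which its call begins: read the wrist's pose just before it. There is no depth.
- env.hand_in(): hands the job in; it is judged then, once.
Trained networks look in a picture, given as the dict that the camera call returned (one of the last four; its "shot" number tells which), for a name from the list of things; names that differ only in an ending like _2 or _b are one class to them, and where a whole thing is asked for, a point or a joint stands for the part that bears it (a point fixed in the world has none). Each returns a list of dicts, best first, with "confidence" (0 to 1); they miss things now and then, are a little off and sometimes report something else, mostly with a low value. They report only what shows in the picture. A call takes as long as a camera call. They do not tell look-alikes from the thing itself.
- env.spot_in(thing, picture): "centre" ([x, y, z] in m, in world coordinates, good to about 4 mm: the middle of the surface that is visible of it).
- env.regions_of(thing, picture): "mask" (420x560 bool, what is visible of it).
- env.landmark_of(thing, picture): "centre" ([x, y, z] in m, in world coordinates, good to about 4 mm: a listed point, or the origin of a listed thing).
The state is a dict: "clock": time; "joint_pos": joint angles; "qvel": joint speeds; "tau": joint torques, N m; "tcp_pos": TCP position; "orientation": TCP orientation; "wrist_force": force on the tool from outside, world axes, zero at the start; "ft_torque": the same for the moment, N m; "finger_gap": finger opening in m; "grip_force": force on a finger pad.
Only numpy, scipy, OpenCV 4.12 (cv2) and the standard library are available. Lean on these libraries where they do the work, as an engineer would, in place of code of your own. Each camera call takes 0.05 s, during which the arm holds its last target. There are 200 camera calls.

## Working session

There is one attempt and no reset: what is moved stays moved. The work goes in short steps, Python scripts to look and compute and a tool call to move; the robot and the scene stay as the last step left them, time stands still between calls to the robot, and variables do not carry over. Pictures are saved under pics/ and viewed, at most 13 in all, crops included, and the job is handed in when it is done.

Besides the shell and the picture viewer there is one more tool, called as name(argument=value, ...) on one line, values as JSON. move_arm: Moves the arm, as the interface text tells. Its arguments: {"type":"object","properties":{"targets":{"type":"array","items":{"type":"array"}},"squeeze":{"type":"number"}},"required":["targets"]}

```bash
mkdir -p pics
cat > h.py <<'E'
import numpy as np, cv2
from workcell import env
def f(c): return 210/np.tan(np.radians(c['fovy'])/2)
def proj(c,p):
    E=np.array(c['extrinsics']);q=E[:3,:3]@np.array(p)+E[:3,3]
    return c['cx']+f(c)*q[0]/-q[2], c['cy']-f(c)*q[1]/-q[2]
def unproj(c,u,v,z,E=None):
    E=np.array(c['extrinsics']) if E is None else E
    R=E[:3,:3];o=-R.T@E[:3,3]
    d=R.T@np.array([(u-c['cx'])/f(c),-(v-c['cy'])/f(c),-1]);return o+d*(z-o[2])/d[2]
def wristE(c,s):
    from scipy.spatial.transform import Rotation as Ro
    q=s['orientation'];T=np.eye(4);T[:3,:3]=Ro.from_quat([q[1],q[2],q[3],q[0]]).as_matrix();T[:3,3]=s['tcp_pos']
    return np.linalg.inv(T@np.array(c['mount']))
def save(c,n,crop=None,k=1):
    p=c['pixels'];
    if crop: p=p[crop[1]:crop[3],crop[0]:crop[2]]
    cv2.imwrite('pics/'+n,cv2.resize(p[:,:,::-1],None,fx=k,fy=k,interpolation=cv2.INTER_CUBIC))
E
cat > a.py <<'E'
from h import *
np.set_printoptions(precision=4,suppress=True)
s=env.get_state();print(s)
a=env.read_camera('top');b=env.read_camera('scene')
cv2.imwrite('pics/top.png',a['pixels'][:,:,::-1]);cv2.imwrite('pics/scene.png',b['pixels'][:,:,::-1])
print({k:v for k,v in a.items() if k!='pixels'})
for n,c in(('top',a),('scene',b)):
  for t in ['preheater','mark','carriage_slot','tab_top','screw','screw_collar','rack','board','jar','bottle','tweezers']:
    for r in env.landmark_of(t,c)[:4]:
      print(n,t,np.array(r['centre']),round(r['confidence'],2),np.round(proj(c,r['centre'])))
E
python3 a.py
```

```text
{'clock': 0.0, 'joint_pos': array([0.9744, 0.314 , 0.045 , 1.3036, 0.    , 1.4312]), 'qvel': array([ 0.0003, -0.0003, -0.0005, -0.0004, -0.0001,  0.0007]), 'tau': array([  0.0008, -48.0622,  29.8538,   0.0193,  -0.0002,  -0.    ]), 'tcp_pos': array([0.2533, 0.5156, 0.2304]), 'orientation': array([-0.0003,  0.2264,  0.974 , -0.0009]), 'wrist_force': array([-0.4468,  0.6596,  0.6107]), 'ft_torque': array([ 0.0087, -0.0008, -0.0006]), 'grip_force': 0.0, 'finger_gap': 0.08519948376799313}
{'fovy': 48.17216496214489, 'cx': 275.83872953398185, 'cy': 206.60182444273698, 'extrinsics': array([[-0.0643, -0.9979, -0.0058,  0.1676],
       [ 0.9773, -0.0641,  0.2021, -0.5812],
       [-0.202 ,  0.0073,  0.9794, -0.9675],
       [ 0.    ,  0.    ,  0.    ,  1.    ]]), 'shot': 1}
top preheater [ 0.699  -0.1451 -0.0039] 0.9 [389. 160.]
top mark [ 0.5989 -0.123   0.1047] 0.87 [395. 191.]
top carriage_slot [ 0.6109 -0.0654  0.109 ] 0.59 [368. 187.]
top carriage_slot [ 0.6061  0.2709 -0.0016] 0.4 [215. 209.]
top tab_top [ 0.6265 -0.0074  0.1408] 0.73 [342. 177.]
top screw [ 0.5497  0.3628 -0.0018] 0.8
[... 907 characters left out ...]
332  0.3607 -0.0005] 0.78 [361. 323.]
scene screw [ 0.5538  0.3611 -0.0016] 0.73 [380. 297.]
scene screw [0.606  0.2674 0.0192] 0.54 [325. 286.]
scene screw_collar [0.5517 0.3603 0.0264] 0.9 [382. 286.]
scene screw_collar [0.6058 0.2711 0.0329] 0.64 [327. 282.]
scene screw_collar [0.629  0.3573 0.0283] 0.58 [362. 310.]
scene rack [0.603  0.2711 0.0002] 0.73 [327. 293.]
scene rack [ 0.6231 -0.0062  0.1425] 0.21 [207. 193.]
scene board [ 0.7193 -0.2218  0.0987] 0.56 [105. 199.]
scene jar [0.4665 0.3033 0.0006] 0.66 [372. 260.]
scene bottle [ 0.531   0.4498 -0.0014] 0.67 [428. 309.]
scene bottle [ 0.6952 -0.1452 -0.    ] 0.39 [145. 241.]
scene tweezers [ 0.4038 -0.1272 -0.0003] 0.56 [233. 186.]
```

Run:
```python
import cv2
a=cv2.imread('pics/top.png');
c=cv2.resize(a[120:300,110:260],None,fx=3,fy=3,interpolation=cv2.INTER_CUBIC)
d=cv2.resize(a[120:240,300:440],None,fx=4,fy=4,interpolation=cv2.INTER_CUBIC)
cv2.imwrite('pics/c1.png',c);cv2.imwrite('pics/c2.png',d)
```

```text
(no output)
```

View pics/top.png

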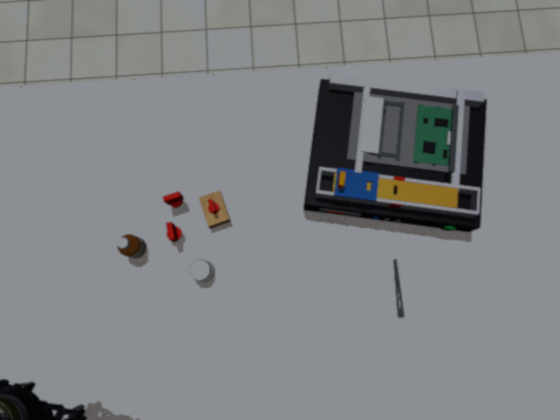

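View pics/c1.png

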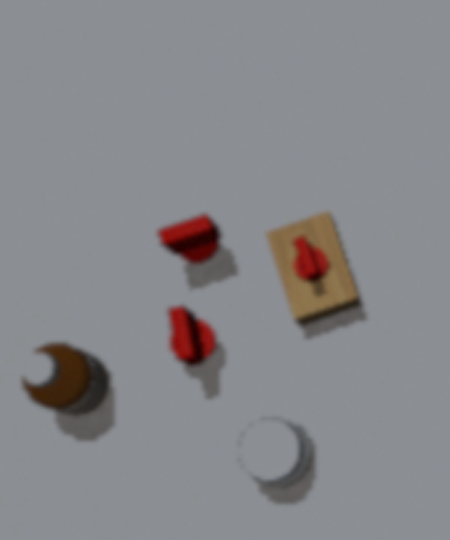

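View pics/c2.png

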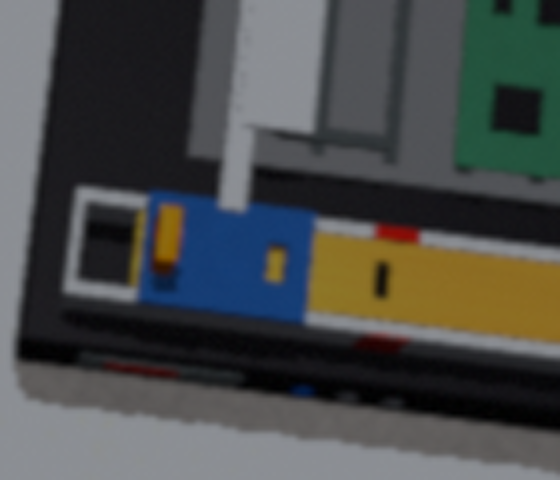

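Candidates: red screws at (176,203), (175,235), both standing free and larger, and (212,208), small and seated in the rack. I choose the rack one. The crop shows it is clearly the smallest. The strip slot is visible at about (395,190), the carriage slot at (369,186) and the orange tab at (342,178).

Run:
```python
from h import *
np.set_printoptions(precision=4,suppress=True)
c=env.read_camera('top')
def P(x,y,ox,oy,k,z): return unproj(c,ox+x/k,oy+y/k,z)
g=lambda x,y,z:P(x,y,300,120,4,z)
print('strip slot',g(381,280,.105),'car slot',g(275,264,.112),'red far',g(398,230,.107),'tab',g(172,220,.142))
a,b=g(78,190,.107),g(340,222,.107);d=b-a;print('rail far edge yaw of +y',np.degrees(np.arctan2(d[0],-d[1])))
a,b=g(66,293,.107),g(545,353,.107);d=b-a;print('rail near edge',np.degrees(np.arctan2(d[0],-d[1])))
h=lambda x,y,z:P(x,y,110,120,3,z)
for q in [(268,232),(330,213),(358,298),(298,320-10)]:print(h(*q,.035))
k=[h(*q,.035) for q in [(268,232),(330,213),(358,298)]];print('rack x ang',np.degrees(np.arctan2(*(k[1]-k[2])[[1,0]])), 'ctr',(k[0]+k[2])/2)
r=env.landmark_of('screw_collar',c);print([(x['centre'],x['confidence']) for x in r])
```

```text
strip slot [ 0.6006 -0.1227  0.105 ] car slot [ 0.6112 -0.0666  0.112 ] red far [ 0.6265 -0.1342  0.107 ] tab [ 0.6304 -0.0104  0.142 ]
rail far edge yaw of +y -11.035303646098631
rail near edge -11.114650027496243
[0.6285 0.2999 0.035 ]
[0.6401 0.2529 0.035 ]
[0.5738 0.2347 0.035 ]
[0.5677 0.2796 0.035 ]
rack x ang 15.322667684581385 ctr [0.6012 0.2673 0.035 ]
[([0.5492, 0.3587, 0.0286], 0.76), ([0.6003, 0.2712, 0.0356], 0.68), ([0.604, -0.127, 0.1056], 0.35)]
```

move_arm(targets=[[[-559, -344, -20], [0, 0, -1.53], 0], [[-559, -344, -20], [0, 0, -1.53], 0], [[-559, -344, -20], [0, 0, -1.53], 0], [[-559, -344, -20], [0, 0, -1.53], 0], [[-559, -344, -20], [0, 0, -1.53], 0]])

```text
clock: 1.92
tcp_pos: [0.4192, 0.2534, 0.2411]
orientation: [0.0, 0.095, 0.996, 0.0]
wrist_force: [0.1, -0.1, 0.3]
finger_gap: 0.0428
grip_force: 0.0
```

move_arm(targets=[[[-215, -230, 0], [0, 0, 0], 0], [[-215, -230, 0], [0, 0, 0], 0], [[-215, -230, 0], [0, 0, 0], 0], [[-215, -230, 0], [0, 0, 0], 0], [[-215, -230, 0], [0, 0, 0], 0]])

```text
clock: 2.55
tcp_pos: [0.5857, -0.0113, 0.2409]
orientation: [0.0, 0.095, 0.995, 0.0]
wrist_force: [0.7, 0.2, 0.1]
finger_gap: 0.0426
grip_force: 0.0
```

Run:
```python
from h import *
np.set_printoptions(precision=4,suppress=True)
s=env.get_state();c=env.read_camera('wrist');save(c,'w1.png',k=1.4);print(s['tcp_pos'],s['orientation'],c['mount'],c['fovy'])
E=wristE(c,s)
d=dict(c,extrinsics=E)
for t in ['mark','carriage_slot','tab_top']:
  for r in env.landmark_of(t,c)[:2]:print(t,np.array(r['centre']),r['confidence'],proj(d,r['centre']))
```

```text
[ 0.5857 -0.0113  0.2409] [0.0004 0.0949 0.9955 0.0001] [[-0.      0.9654  0.2609  0.0649]
 [ 1.     -0.0003  0.0013 -0.0008]
 [ 0.0013  0.2609 -0.9654 -0.1431]
 [ 0.      0.      0.      1.    ]] 59.16178243247799
mark [ 0.6048 -0.1259  0.1017] 0.95 (np.float64(148.5970650147874), np.float64(235.62468245725685))
carriage_slot [ 0.6093 -0.0647  0.1135] 0.88 (np.float64(221.03515284713401), np.float64(232.32460105229308))
tab_top [ 0.6254 -0.0048  0.1404] 0.87 (np.float64(302.6331037123978), np.float64(251.34919965766284))
```

View pics/w1.png

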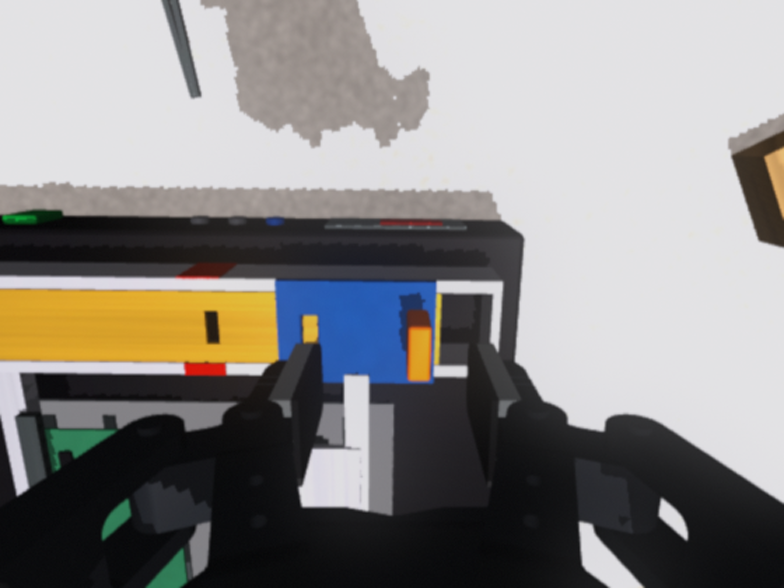

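The wrist view shows the strip slot at view (212,327), the carriage slot at (310,329), the tab top at (420,353) and the red band centre at about (205,369).

Run:
```python
from h import *
np.set_printoptions(precision=4,suppress=True)
s=env.get_state();c=env.read_camera('wrist');E=wristE(c,s)
hsv=cv2.cvtColor(c['pixels'],cv2.COLOR_RGB2HSV)
p=c['pixels'].astype(int)
def sub(u0,u1,v): print(v,[tuple(x) for x in p[v,u0:u1]])
sub(142,162,234);sub(210,232,234)
x=np.array([1/1.4]*2)
u=lambda a,b,z:unproj(c,a/1.4,b/1.4,z,E)
ss,cs,tt,rb=u(212,327,.105),u(310,329,.112),u(420,353,.142),u(205,369,.105)
Ry=np.array([.189,.982,0])
print(ss,cs,tt,rb,'dist',(cs-ss)@Ry,'tab-slot',(tt-cs)@Ry,'band-slot',(rb-ss)@Ry)
R=E[:3,:3]
from scipy.spatial.transform import Rotation as Ro
q=s['orientation'];T=Ro.from_quat([q[1],q[2],q[3],q[0]]).as_matrix()
for n,a in(('slot',ss),('car',cs),('tab',tt)):print(n,'in tool mm',T.T@(a-s['tcp_pos'])*1e3)
```

```text
234 [(np.int64(218), np.int64(164), np.int64(44)), (np.int64(218), np.int64(164), np.int64(45)), (np.int64(212), np.int64(158), np.int64(44)), (np.int64(177), np.int64(129), np.int64(36)), (np.int64(104), np.int64(74), np.int64(24)), (np.int64(56), np.int64(41), np.int64(20)), (np.int64(40), np.int64(30), np.int64(20)), (np.int64(36), np.int64(28), np.int64(21)), (np.int64(36), np.int64(28), np.int64(21)), (np.int64(36), np.int64(27), np.int64(21)), (np.int64(36), np.int64(28), np.int64(20)), (np.int64(38), np.int64(29), np.int64(22)), (np.int64(77), np.int64(55), np.int64(26)), (np.int64(157), np.int64(113), np.int64(37)), (np.int64(207), np.int64(154), np.int64(44)), (np.int64(219), np.int64(165), np.int64(46)), (np.int64(220), np.int64(165), np.int64(46)), (np.int64(220), np.int64(166), np.int64(46)), (np.int64(221), np.int64(166), np.int64(47)), (np.int64(221), np.int64(166), np.int64(48))]
234 [(np.int64(46), np.int64(92), np.int64(176)), (np.int64(45), np.int64(92), np.int64(175)), (np.int64(44), np.int64(87), np.int64(168)), (np.int64(42), np.int64(73), np.int64(139)), (np.int
[... 441 characters left out ...]
t64(60)), (np.int64(220), np.int64(173), np.int64(60)), (np.int64(195), np.int64(154), np.int64(70)), (np.int64(114), np.int64(104), np.int64(110)), (np.int64(51), np.int64(86), np.int64(156)), (np.int64(42), np.int64(91), np.int64(173)), (np.int64(42), np.int64(90), np.int64(175)), (np.int64(42), np.int64(90), np.int64(176)), (np.int64(43), np.int64(92), np.int64(177))]
[ 0.601  -0.1206  0.105 ] [ 0.6105 -0.0643  0.112 ] [ 0.6236 -0.006   0.142 ] [ 0.6252 -0.1319  0.105 ] dist 0.057022911011591806 tab-slot 0.05975994574196513 band-slot -0.006512833093678568
slot in tool mm [ -36.9592 -104.9514  134.9852]
car in tool mm [-35.5612 -47.9302 128.0075]
tab in tool mm [-37.1968  11.8432  98.0271]
```

move_arm(targets=[[[-36, 11, 30], [0, 0, 0], 0], [[-36, 11, 70], [0, 0, 0], 0], [[-36, 11, 100], [0, 0, 0], 0], [[-36, 11, 118], [0, 0, 0], 0], [[-36, 11, 118], [0, 0, 0], 0.6]], squeeze=20)

```text
clock: 3.42
tcp_pos: [0.6202, -0.0033, 0.1215]
orientation: [-0.002, 0.094, 0.996, 0.0]
wrist_force: [0.2, 1.1, -0.3]
finger_gap: 0.0259
grip_force: 0.0
```

move_arm(targets=[[[0, 0, 0], [0, 0, 0], 0.8], [[0, 0, 0], [0, 0, 0], 0.8], [[0, 0, 0], [0, 0, 0], 0.8], [[0, 0, 0], [0, 0, 0], 0.8]])

```text
clock: 3.92
tcp_pos: [0.6217, -0.0049, 0.1236]
orientation: [-0.0, 0.095, 0.996, 0.0]
wrist_force: [-4.0, 2.0, 3.2]
finger_gap: 0.0115
grip_force: 25.6
```

move_arm(targets=[[[0, -12, 0], [0, 0, 0], 0.8], [[0, -26, 0], [0, 0, 0], 0.8], [[0, -42, 0], [0, 0, 0], 0.8], [[0, -53, 0], [0, 0, 0], 0.8], [[0, -56.5, 0], [0, 0, 0], 0.8]])

```text
clock: 4.55
tcp_pos: [0.6103, -0.061, 0.1236]
orientation: [-0.001, 0.095, 0.995, 0.0]
wrist_force: [-6.6, 4.9, 5.3]
finger_gap: 0.0112
grip_force: 25.6
```

move_arm(targets=[[[0, 0, 0], [0, 0, 0], 0.8], [[0, 0, 0], [0, 0, 0], 0.8]])

```text
clock: 4.8
tcp_pos: [0.6102, -0.0613, 0.1236]
orientation: [-0.001, 0.095, 0.995, -0.0]
wrist_force: [-6.6, 0.8, 4.4]
finger_gap: 0.0112
grip_force: 25.6
```

```bash
python3 - <<'E'
from h import *
np.set_printoptions(precision=4,suppress=True)
s=env.get_state();print(s['tcp_pos'],s['wrist_force'],s['finger_gap'])
c=env.read_camera('wrist');save(c,'w2.png',(130,120,430,300),2.6)
E
grep -c . h.py
```

```text
[ 0.6102 -0.0613  0.1236] [-6.5657  0.803   4.4149] 0.011207859267348715
18
```

View pics/w2.png

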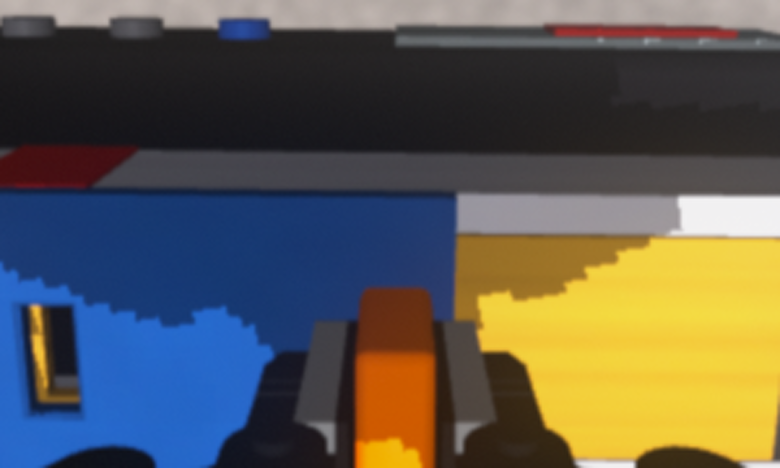

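Run:
```python
from h import *
s=env.get_state();c=env.read_camera('wrist');E=wristE(c,s);Ry=np.array([.189,.982,0])
v=120+370/2.6
for u,z in((18,.112),(82,.112),(47,.105),(50,.101)):
  print(u,z,(unproj(c,130+u/2.6,v,z,E)-s['tcp_pos'])@Ry*1e3)
p=c['pixels'][int(v)].astype(int);print([(i,*map(int,p[i])) for i in range(132,166)])
```

```text
18 0.112 -66.62843034710835
82 0.112 -55.44974100833249
47 0.105 -64.3188362644625
50 0.101 -65.3325765649648
[(132, 40, 102, 198), (133, 40, 103, 198), (134, 40, 103, 199), (135, 41, 102, 199), (136, 39, 98, 192), (137, 35, 88, 173), (138, 33, 82, 162), (139, 31, 74, 148), (140, 22, 47, 92), (141, 19, 31, 56), (142, 36, 38, 49), (143, 85, 67, 44), (144, 141, 103, 41), (145, 188, 139, 45), (146, 219, 165, 51), (147, 177, 130, 43), (148, 102, 73, 32), (149, 65, 48, 28), (150, 51, 39, 30), (151, 31, 27, 30), (152, 22, 22, 31), (153, 22, 22, 31), (154, 21, 23, 31), (155, 21, 22, 32), (156, 21, 22, 32), (157, 22, 22, 33), (158, 21, 25, 38), (159, 25, 42, 78), (160, 30, 71, 143), (161, 37, 93, 184), (162, 40, 103, 200), (163, 40, 104, 202), (164, 39, 103, 202), (165, 40, 103, 201)]
```

move_arm(targets=[[[0, 0, 0], [0, 0, 0], 0.2], [[0, 0, 0], [0, 0, 0], 0.2], [[0, 0, -40], [0, 0, 0], 0.1], [[10, 20, -90], [0, 0, 0], 0], [[82, 80, -90], [0, 0, -1], 0]])

```text
clock: 5.52
tcp_pos: [0.5713, 0.0077, 0.2176]
orientation: [0.006, 0.007, 1.0, -0.001]
wrist_force: [-0.9, 0.4, -0.3]
finger_gap: 0.0427
grip_force: 0.0
```

move_arm(targets=[[[8, 250, 0], [0, 0, -2.6], 0], [[8, 250, 0], [0, 0, -2.6], 0], [[8, 250, 0], [0, 0, -2.6], 0], [[8, 250, 0], [0, 0, -2.6], 0], [[8, 250, 0], [0, 0, -2.6], 0]])

```text
clock: 6.15
tcp_pos: [0.5615, 0.2637, 0.2127]
orientation: [0.001, -0.221, 0.975, 0.0]
wrist_force: [0.1, -0.8, -0.5]
finger_gap: 0.0428
grip_force: 0.0
```

```bash
cat > scr.py <<'E'
from h import *
from scipy.spatial.transform import Rotation as Ro
import sys
np.set_printoptions(precision=4,suppress=True)
s=env.get_state();c=env.read_camera('wrist');E=wristE(c,s);save(c,sys.argv[1],k=1.4)
print(s['tcp_pos'],s['orientation'],s['finger_gap'],s['joint_pos'])
d=dict(c,extrinsics=E);q=s['orientation'];T=Ro.from_quat([q[1],q[2],q[3],q[0]]).as_matrix()
print('tool x,y',T[:2,0],T[:2,1])
for t in sys.argv[2:]:
  for r in env.landmark_of(t,c)[:3]:
    print(t,np.array(r['centre']),r['confidence'],proj(d,r['centre']),'tool mm',T.T@(np.array(r['centre'])-s['tcp_pos'])*1e3)
E
python3 scr.py w3.png screw_collar screw rack
```

```text
[0.5615 0.2637 0.2127] [ 0.0008 -0.2208  0.9753  0.0004] 0.04284488373812968 [ 0.3094  0.4064  0.1352  1.298   0.0007 -0.1358]
tool x,y [-0.9025 -0.4306] [-0.4306  0.9025]
screw_collar [0.6265 0.3567 0.0283] 0.94 (np.float64(340.83939211313424), np.float64(276.6778386193493)) tool mm [-98.3967  55.891  184.5666]
screw_collar [0.5554 0.3633 0.027 ] 0.92 (np.float64(382.72039394931755), np.float64(215.92815931749803)) tool mm [-37.0664  92.4643 185.7733]
screw_collar [0.6036 0.2679 0.0343] 0.65 (np.float64(267.55922825722365), np.float64(220.815944008801)) tool mm [-39.5003 -14.3902 178.4332]
screw [0.6029 0.2708 0.0154] 0.94 (np.float64(271.33826609445487), np.float64(215.29275988619207)) tool mm [-40.0839 -11.4793 197.3354]
screw [0.5515 0.3613 0.0029] 0.76 (np.float64(376.5141498247391), np.float64(204.40403433038662)) tool mm [-32.6427  92.3287 209.8655]
screw [0.6249 0.355  0.0013] 0.68 (np.float64(336.1267823629966), np.float64(262.8606727045353)) tool mm [-96.1728  55.0345 211.5623]
rack [ 0.6029  0.2742 -0.0001] 0.65 (np.float64(274.8349772985574), np.float64(212.08608298478418)) tool mm [-41.5206  -8.4171 212.8393]
rack [0.4699 0.3075 0.0016] 0.54 (np.float64(368.68038854730935), np.float64(103.20677504961614)) tool mm [ 64.1735  78.9105 210.9887]
```

View pics/w3.png

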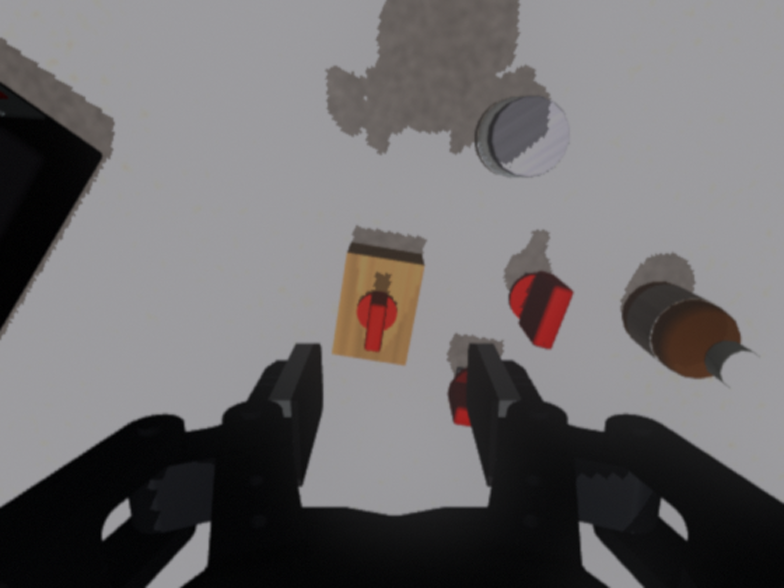

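Run:
```python
from h import *
np.set_printoptions(precision=4,suppress=True)
s=env.get_state();c=env.read_camera('wrist');E=wristE(c,s)
h=cv2.cvtColor(c['pixels'],cv2.COLOR_RGB2HSV)
U=lambda a,b,z:unproj(c,(a+.5)/1.4-.5,(b+.5)/1.4-.5,z,E)
k=[U(*q,.035) for q in [(348,252),(424,264),(407,365),(333,355)]]
for i,j in((3,0),(2,1)):
  d=k[i]-k[j];print('x edge',np.degrees(np.arctan2(d[1],d[0])),np.linalg.norm(d))
print('ctr',sum(k)/4)
m=(h[...,1]>180)&((h[...,0]<8)|(h[...,0]>172))&(h[...,2]>185)
m[:, :240]=0;m[:,300:]=0;m[:205]=0;m[260:]=0
n,l,st,ce=cv2.connectedComponentsWithStats(m.astype(np.uint8));i=1+st[1:,4].argmax()
print(st[i]);ct=cv2.findContours((l==i).astype(np.uint8),0,2)[0][0];r=cv2.minAreaRect(ct);print(r)
b=cv2.boxPoints(r);w=[unproj(c,*p,.069,E) for p in b];print(np.array(w),sum(w)/4)
for i in range(2):
  d=w[i]-w[i+1];print(np.degrees(np.arctan2(d[1],d[0])),np.linalg.norm(d))
```

```text
x edge 15.636510642111073 0.07103689721838802
x edge 16.586257371729026 0.07026260924017176
ctr [0.6036 0.2639 0.035 ]Traceback (most recent call last):
  File "<stdin>", line 12, in <module>
ValueError: attempt to get argmax of an empty sequence
```

Run:
```python
from h import *
np.set_printoptions(precision=4,suppress=True)
s=env.get_state();c=env.read_camera('wrist');E=wristE(c,s)
p=c['pixels'].astype(int)
for v in (216,225,235,245):
  print(v,[(i,*map(int,p[v,i])) for i in range(250,288,1) if p[v,i,0]>1.8*p[v,i,1]])
m=(p[...,0]>2.5*p[...,1])&(p[...,0]>150)
m[:, :240]=0;m[:,300:]=0;m[:205]=0;m[260:]=0
print(m.sum())
if m.sum()>20:
  ct=np.argwhere(m)[:,::-1].astype(np.float32)
  r=cv2.minAreaRect(ct);w=[unproj(c,*q,.069,E) for q in cv2.boxPoints(r)];print(r,sum(w)/4)
  for i in range(2):
    d=w[i]-w[i+1];print(np.degrees(np.arctan2(d[1],d[0])),np.linalg.norm(d))
```

```text
216 [(265, 118, 43, 36), (266, 143, 41, 36), (267, 154, 42, 37), (268, 157, 43, 38), (269, 157, 43, 38), (270, 146, 42, 37), (271, 106, 37, 33), (272, 68, 35, 31), (282, 69, 34, 31), (283, 111, 37, 34), (284, 144, 40, 35), (285, 144, 41, 36), (286, 123, 45, 37)]
225 [(261, 146, 76, 54), (262, 153, 50, 42), (263, 157, 44, 39), (264, 158, 44, 38), (265, 157, 43, 38), (266, 157, 43, 37), (267, 157, 43, 38), (268, 156, 43, 37), (269, 145, 42, 37), (270, 109, 37, 34), (271, 115, 35, 31), (272, 140, 36, 31), (273, 153, 38, 33), (274, 157, 39, 34), (275, 157, 39, 34), (276, 157, 39, 33), (277, 157, 39, 34), (278, 157, 40, 35), (279, 157, 40, 35), (280, 153, 39, 34), (281, 137, 37, 32), (282, 122, 35, 31), (283, 143, 40, 35), (284, 155, 42, 37), (285, 157, 42, 36), (286, 157, 42, 36), (287, 157, 42, 37)]
235 [(266, 154, 68, 48), (267, 156, 53, 42), (268, 142, 43, 37), (269, 105, 36, 33), (270, 123, 35, 31), (271, 148, 38, 33), (272, 156, 39, 35), (273, 157, 38, 35), (274, 158, 40, 36), (275, 158, 40, 35), (276, 157, 39, 35), (277, 157, 39, 34), (278, 156, 39, 34), (279, 149, 37, 33), (280, 127, 36, 31), (281, 116, 36, 32), (282, 145, 41, 37), (283, 156, 47, 40), (284, 156, 61, 47), (285, 156, 81, 55)]
245 [(268, 110, 57, 42), (269, 131, 39, 35), (270, 152, 40, 36), (271, 157, 41, 36), (272, 157, 41, 36), (273, 157, 40, 36), (274, 157, 40, 36), (275, 157, 39, 35), (276, 158, 39, 35), (277, 153, 37, 33), (278, 138, 36, 32), (279, 124, 55, 41)]
412
((272.2178649902344, 230.94189453125), (26.646020889282227, 36.94003677368164), 30.068584442138672) [0.5998 0.2651 0.069 ]
-4.409676789556113 0.031605973202069065
-96.15338447010654 0.021868890227787183
```

Run:
```python
from h import *
np.set_printoptions(precision=4,suppress=True)
s=env.get_state();c=env.read_camera('wrist');E=wristE(c,s)
a,b,m=[unproj(c,u,v,.069,E) for u,v in((277.2,216.5),(272.9,251),(275.1,233.7))]
d=b-a;print(a,b,m,np.linalg.norm(d),np.degrees(np.arctan2(d[1],d[0])))
x=np.array([np.cos(.281),np.sin(.281)])
p=c['pixels'].astype(int);print([(v,*map(int,p[v,274])) for v in range(210,256,2)])
```

```text
[0.5866 0.2634 0.069 ] [0.6154 0.2728 0.069 ] [0.6008 0.268  0.069 ] 0.03034221023231397 18.040168219119565
[(210, 74, 50, 38), (212, 55, 33, 30), (214, 55, 33, 31), (216, 56, 34, 31), (218, 60, 33, 29), (220, 111, 34, 30), (222, 153, 38, 34), (224, 157, 38, 34), (226, 157, 40, 34), (228, 157, 39, 34), (230, 157, 39, 35), (232, 156, 39, 34), (234, 157, 39, 35), (236, 158, 40, 36), (238, 156, 40, 35), (240, 157, 40, 35), (242, 157, 40, 36), (244, 157, 39, 35), (246, 157, 39, 36), (248, 157, 39, 35), (250, 157, 38, 34), (252, 150, 47, 38), (254, 141, 100, 65)]
```

move_arm(targets=[[[-39, -13, 40], [0, 0, 0.85], 0], [[-39, -13, 90], [0, 0, 0.85], 0], [[-39, -13, 130], [0, 0, 0.85], 0], [[-39, -13, 155], [0, 0, 0.85], 0], [[-39, -13, 169], [0, 0, 0.85], 0.2]], squeeze=30)

```text
clock: 7.12
tcp_pos: [0.602, 0.2625, 0.0422]
orientation: [-0.001, -0.144, 0.99, -0.0]
wrist_force: [0.5, 0.3, -0.2]
finger_gap: 0.0341
grip_force: 0.0
```

move_arm(targets=[[[0, 0, 0], [0, 0, 0], 0.6], [[0, 0, 0], [0, 0, 0], 0.9], [[0, 0, 0], [0, 0, 0], 0.9], [[0, 0, 0], [0, 0, 0], 0.9], [[0, 0, 0], [0, 0, 0], 0.9]])

```text
clock: 7.75
tcp_pos: [0.6014, 0.2675, 0.0449]
orientation: [-0.0, -0.146, 0.989, 0.004]
wrist_force: [-4.5, 9.8, -3.0]
finger_gap: 0.0097
grip_force: 28.9
```

move_arm(targets=[[[0, 0, -15], [0, 0, 0], 0.9], [[0, 0, -60], [0, 0, 0], 0.9], [[0, 0, -115], [0, 0, 0], 0.9], [[0, 0, -155], [0, 0, 0], 0.9], [[112, -372, -155], [0, 0, 2.77], 0.9]])

```text
clock: 8.38
tcp_pos: [0.6058, 0.2047, 0.2056]
orientation: [0.006, -0.052, 0.999, 0.001]
wrist_force: [1.4, -1.9, -1.7]
finger_gap: 0.0095
grip_force: 32.0
```

move_arm(targets=[[[39, -318, 10], [0, 0, 1.7], 0.9], [[39, -318, 10], [0, 0, 1.7], 0.9], [[39, -318, 10], [0, 0, 1.7], 0.9], [[39, -318, 10], [0, 0, 1.7], 0.9], [[39, -318, 10], [0, 0, 1.7], 0.9]])

```text
clock: 9.0
tcp_pos: [0.5968, -0.1133, 0.1913]
orientation: [0.002, 0.097, 0.995, -0.0]
wrist_force: [2.0, -0.2, -0.6]
finger_gap: 0.0096
grip_force: 32.0
```

move_arm(targets=[[[0, 0, 10], [0, 0, 0], 0.9], [[0, 0, 20], [0, 0, 0], 0.9], [[0, 0, 20], [0, 0, 0], 0.9]])

```text
clock: 9.38
tcp_pos: [0.5958, -0.1093, 0.1684]
orientation: [-0.001, 0.096, 0.995, 0.0]
wrist_force: [-0.0, 0.4, -1.3]
finger_gap: 0.0095
grip_force: 32.0
```

```bash
python3 scr.py w4.png carriage_slot screw_collar screw
```

```text
[ 0.5958 -0.1093  0.1684] [-0.0007  0.096   0.9954  0.0003] 0.009522123480031975 [-0.314   0.3974  0.0126  1.1875  0.0003 -0.1218]
tool x,y [-0.9816  0.1911] [0.1911 0.9816]
carriage_slot [ 0.5991 -0.1228  0.1105] 0.76 (np.float64(261.3004370516896), np.float64(228.9313749212849)) tool mm [ -5.8858 -12.6755  57.9215]
screw_collar [ 0.5997 -0.1132  0.1627] 0.78 (np.float64(276.66918666630835), np.float64(265.81909871224906)) tool mm [-4.5673 -3.1121  5.7279]
screw [ 0.6004 -0.111   0.1429] 0.89 (np.float64(281.9045273323767), np.float64(249.00450635505842)) tool mm [-4.8618 -0.8286 25.5287]
```

View pics/w4.png

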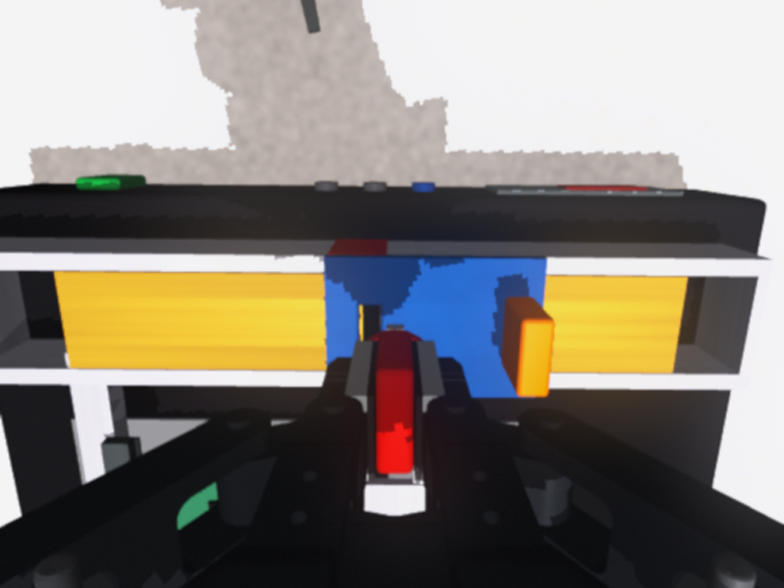

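The view shows the screw upright in the gripper (wing about (395,400), bar tip about (395,326)) and the carriage slot left of it at about (370,306 and down).

```bash
cat > slot.py <<'E'
from h import *
from scipy.spatial.transform import Rotation as Ro
np.set_printoptions(precision=2,suppress=True)
s=env.get_state();c=env.read_camera('wrist');E=wristE(c,s)
q=s['orientation'];T=Ro.from_quat([q[1],q[2],q[3],q[0]]).as_matrix()
def t(u,v,z): return T.T@(unproj(c,u,v,z,E)-s['tcp_pos'])*1e3
E
python3 - <<'E'
from slot import *
p=c['pixels'].astype(int)
for v in (222,226,232):print(v,[(i,*map(int,p[v,i])) for i in range(252,276)])
print([(v,*map(int,p[v,267])) for v in range(212,228)],[(v,*map(int,p[v,260])) for v in range(212,228)])
print('u282',[(v,*map(int,p[v,282])) for v in range(226,242)])
print('v232',[(i,*map(int,p[232,i])) for i in range(272,293)])
f_=lambda a:(a+.5)/1.4-.5
print('rims',t(f_(359),f_(315),.112),t(f_(381),f_(315),.112),'end',t(f_(370),f_(306),.112))
print('tip',t(f_(395.5),f_(325),.1384),'wing top',t(f_(395),f_(474),.1684+.024),t(f_(395),f_(335),.1684+.024))
E
```

```text
222 [(252, 59, 116, 212), (253, 57, 114, 210), (254, 56, 106, 197), (255, 52, 90, 167), (256, 73, 85, 134), (257, 155, 128, 84), (258, 211, 176, 65), (259, 150, 122, 52), (260, 67, 57, 44), (261, 41, 37, 42), (262, 38, 34, 41), (263, 37, 34, 41), (264, 36, 34, 41), (265, 37, 34, 43), (266, 36, 33, 42), (267, 35, 33, 42), (268, 35, 34, 43), (269, 34, 33, 43), (270, 34, 33, 44), (271, 38, 39, 51), (272, 47, 56, 80), (273, 41, 64, 115), (274, 39, 72, 140), (275, 39, 79, 153)]
226 [(252, 59, 116, 212), (253, 57, 114, 210), (254, 56, 106, 197), (255, 54, 90, 166), (256, 99, 103, 134), (257, 188, 161, 92), (258, 219, 186, 69), (259, 152, 124, 52), (260, 68, 56, 43), (261, 42, 37, 43), (262, 38, 34, 41), (263, 37, 34, 42), (264, 37, 34, 42), (265, 37, 34, 42), (266, 37, 34, 43), (267, 35, 33, 42), (268, 35, 33, 42), (269, 34, 33, 43), (270, 35, 33, 43), (271, 49, 49, 55), (272, 72, 79, 96), (273, 56, 89, 155), (274, 48, 106, 200), (275, 48, 112, 211)]
232 [(252, 59, 115, 209), (253, 58, 114, 209), (254, 56, 108, 199), (255, 55, 93, 168), (256, 102, 107, 132), (257, 194, 169, 93), (258, 221,
[... 1165 characters left out ...]
 (236, 79, 37, 49), (237, 74, 25, 38), (238, 74, 24, 38), (239, 73, 23, 36), (240, 74, 23, 37), (241, 74, 23, 37)]
v232 [(272, 72, 80, 102), (273, 57, 89, 156), (274, 49, 105, 199), (275, 53, 105, 192), (276, 60, 84, 137), (277, 62, 73, 106), (278, 64, 74, 104), (279, 63, 73, 104), (280, 62, 73, 104), (281, 62, 73, 104), (282, 61, 71, 103), (283, 61, 71, 103), (284, 60, 70, 103), (285, 59, 71, 103), (286, 60, 72, 104), (287, 59, 76, 119), (288, 53, 91, 162), (289, 47, 107, 201), (290, 45, 111, 211), (291, 45, 113, 212), (292, 44, 112, 212)]
rims [ -3.26 -15.48  57.45] [-3.26 -6.5  57.45] end [  0.6  -10.94  57.45]
tip [ 1.96 -0.61 31.05] wing top [-20.71  -0.77 -22.94] [ 18.85  -0.79 -22.96]
```

move_arm(targets=[[[-1.8, -10, 8], [0, 0, 0], 0.9], [[-1.8, -10, 16], [0, 0, 0], 0.9], [[-1.8, -10, 20], [0, 0, 0], 0.9], [[-1.8, -10, 22], [0, 0, 0], 0.9], [[-1.8, -10, 22], [0, 0, 0], 0.9]])

```text
clock: 10.25
tcp_pos: [0.5962, -0.121, 0.1468]
orientation: [-0.0, 0.097, 0.995, 0.0]
wrist_force: [0.4, 0.2, -1.3]
finger_gap: 0.0098
grip_force: 32.0
```

Run:
```python
from slot import *
print(s['tcp_pos'],s['wrist_force']);save(c,'w5.png',(230,190,330,260),7)
```

```text
[ 0.6  -0.12  0.15] [ 0.41  0.15 -1.35]
```

View pics/w5.png

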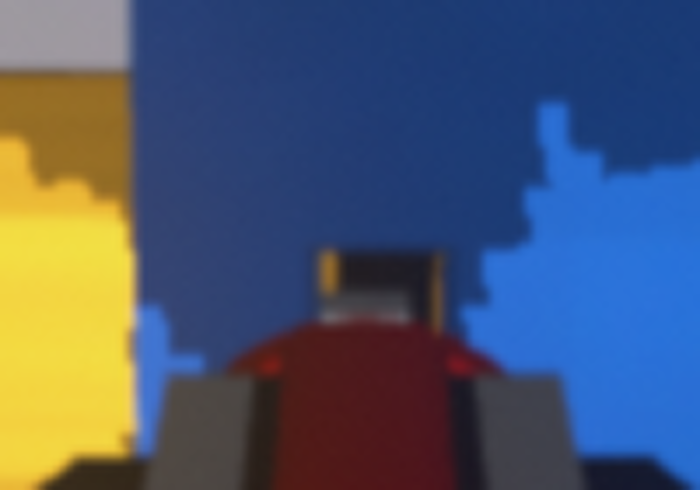

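Run:
```python
from slot import *
p=c['pixels'].astype(int)
print([(v,*map(int,p[v,282])) for v in range(220,238)])
print('slot end',t(284,225.3,.112),'bar end',t(282,231.5,.117),t(282,231.5,.119),'ys',t(284.4,229,.112),t(282.3,233,.117),t(285,229,.105))
```

```text
[(220, 36, 60, 114), (221, 36, 61, 115), (222, 36, 61, 114), (223, 35, 59, 110), (224, 35, 53, 97), (225, 33, 42, 71), (226, 33, 33, 45), (227, 34, 30, 36), (228, 34, 30, 36), (229, 33, 29, 35), (230, 38, 33, 39), (231, 48, 45, 51), (232, 62, 61, 67), (233, 67, 64, 70), (234, 77, 64, 69), (235, 88, 55, 59), (236, 81, 35, 39), (237, 76, 24, 29)]
slot end [ 4.13  0.23 35.02] bar end [ 2.59 -0.78 30.02] [ 3.31 -0.78 28.02] ys [ 2.14  0.44 35.02] [ 1.8  -0.63 30.02] [-0.32  0.8  42.02]
```

move_arm(targets=[[[-0.5, 1.3, 0], [0, 0, 0], 0.9], [[-0.5, 1.3, 4], [0, 0, 0], 0.9], [[-0.5, 1.3, 7], [0, 0, 0], 0.9], [[-0.5, 1.3, 10], [0, 0, 0], 0.9], [[-0.5, 1.3, 10], [0, 0, 0], 0.9]])

```text
clock: 10.98
tcp_pos: [0.5968, -0.1198, 0.1366]
orientation: [-0.0, 0.097, 0.995, 0.0]
wrist_force: [0.4, 0.3, -0.5]
finger_gap: 0.0096
grip_force: 32.0
```

move_arm(targets=[[[0, 0, 2], [0, 0, 0], 0.9], [[0, 0, 4], [0, 0, 0], 0.9], [[0, 0, 6], [0, 0, 0], 0.9], [[0, 0, 6], [0, 0, 0], 0.9]])

```text
clock: 11.48
tcp_pos: [0.5969, -0.1198, 0.1307]
orientation: [-0.0, 0.097, 0.995, 0.0]
wrist_force: [-0.1, 0.7, 0.3]
finger_gap: 0.0093
grip_force: 32.0
```

move_arm(targets=[[[0, 0, 2], [0, 0, 0], 0.9], [[0, 0, 4], [0, 0, 0], 0.9], [[0, 0, 6], [0, 0, 0], 0.9], [[0, 0, 7.5], [0, 0, 0], 0.9], [[0, 0, 7.5], [0, 0, 0], 0.9]])

```text
clock: 12.1
tcp_pos: [0.5969, -0.1198, 0.1233]
orientation: [-0.0, 0.097, 0.995, 0.0]
wrist_force: [-0.4, -0.8, -0.9]
finger_gap: 0.0095
grip_force: 32.0
```

move_arm(targets=[[[0, 0, 0.8], [0, 0, 0], 0.9], [[0, 0, 1.5], [0, 0, 0], 0.9], [[0, 0, 1.5], [0, 0, 0], 0.9]])

```text
clock: 12.48
tcp_pos: [0.5969, -0.1198, 0.1219]
orientation: [-0.0, 0.097, 0.995, 0.0]
wrist_force: [-0.6, 0.2, -0.6]
finger_gap: 0.0097
grip_force: 32.0
```

move_arm(targets=[[[0, 0, 0.7], [0, 0, 0], 0.9], [[0, 0, 1.4], [0, 0, 0], 0.9], [[0, 0, 1.4], [0, 0, 0], 0.9]])

```text
clock: 12.85
tcp_pos: [0.5969, -0.1198, 0.1205]
orientation: [-0.0, 0.097, 0.995, 0.0]
wrist_force: [0.2, 0.1, 0.2]
finger_gap: 0.0094
grip_force: 32.0
```

Run:
```python
from slot import *
print(s['tcp_pos']*1e3,s['wrist_force'],s['joint_pos']);save(c,'w6.png',(200,180,360,300),4.8)
```

```text
[ 596.91 -119.78  120.49] [0.21 0.13 0.2 ] [-0.33  0.43 -0.06  1.08  0.   -0.14]
```

View pics/w6.png

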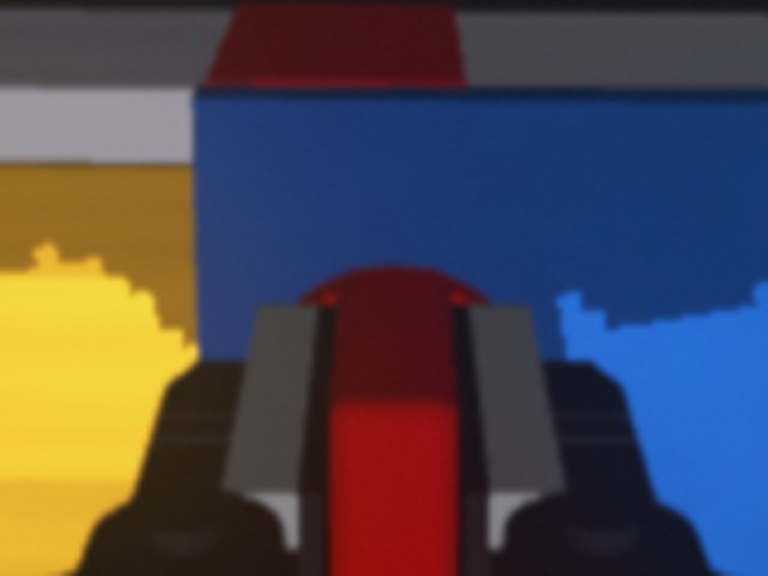

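move_arm(targets=[[[0, 0, 0.5], [0, 0, 0], 0.9], [[0, 0, 1], [0, 0, 0], 0.9], [[0, 0, 1.5], [0, 0, 0], 0.9], [[0, 0, 1.5], [0, 0, 0], 0.9]])

```text
clock: 13.4
tcp_pos: [0.597, -0.1198, 0.1197]
orientation: [0.0, 0.097, 0.995, -0.0]
wrist_force: [-1.9, 0.7, 5.5]
finger_gap: 0.0094
grip_force: 32.8
```

Run:
```python
from slot import *
z=s['tcp_pos'][2];p=c['pixels'].astype(int)
print([(v,*map(int,p[v,282])) for v in range(258,270)])
print('fingers tip edge',t(254.6,243.5,z),t(309,243.5,z),'wing top near edge',t(282,263.5,z+.0245),t(282,263.5,z+.0225),'collar near',t(282,180+267/4.8,.116), t(282,180+267/4.8,.112))
```

```text
[(258, 78, 18, 20), (259, 77, 17, 19), (260, 78, 17, 19), (261, 79, 17, 20), (262, 86, 17, 19), (263, 100, 16, 18), (264, 118, 17, 18), (265, 132, 17, 18), (266, 139, 17, 17), (267, 143, 18, 17), (268, 147, 17, 17), (269, 150, 18, 17)]
fingers tip edge [  8.13 -12.11  -0.  ] [ 8.14 10.38 -0.  ] wing top near edge [ 10.41  -0.78 -24.51] [  9.5   -0.78 -22.51] collar near [10.2  -0.78  3.74] [ 8.71 -0.78  7.74]
```

move_arm(targets=[[[0, 0, -0.8], [0, 0, 0], 0.9], [[0, 0.35, -0.8], [0, 0, 1], 0.9], [[-0.1, 0.7, -0.8], [0, 0, 2], 0.9], [[-0.3, 1.0, -0.8], [0, 0, 3], 0.9], [[-0.3, 1.0, -0.8], [0, 0, 3], 0.9]])

```text
clock: 14.08
tcp_pos: [0.5978, -0.119, 0.1198]
orientation: [0.0, 0.35, 0.937, 0.0]
wrist_force: [0.8, -0.0, 1.7]
finger_gap: 0.0091
grip_force: 32.2
```

Run:
```python
from slot import *
print(s['tcp_pos']*1e3,s['wrist_force'],T.T@s['wrist_force'],s['ft_torque'],s['joint_pos']);save(c,'w7.png',(160,150,400,330),3.3)
```

```text
[ 597.78 -118.97  119.8 ] [ 0.75 -0.04  1.66] [-0.6   0.46 -1.66] [-0.   -0.04 -0.02] [-0.33  0.43 -0.06  1.08  0.    0.39]
```

View pics/w7.png

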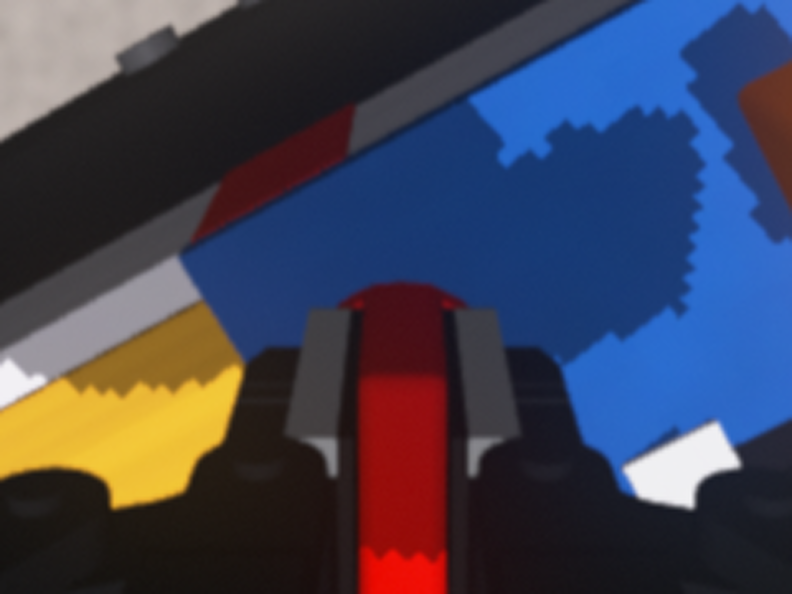

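move_arm(targets=[[[0, 0.35, 0], [0, 0, 1], 0.9], [[-0.1, 0.7, 0], [0, 0, 2], 0.9], [[-0.3, 1.0, 0], [0, 0, 3], 0.9], [[-0.3, 1.0, 0], [0, 0, 3], 0.9]])

```text
clock: 14.62
tcp_pos: [0.5984, -0.1184, 0.1198]
orientation: [0.0, 0.58, 0.815, 0.0]
wrist_force: [1.4, 0.1, 1.0]
finger_gap: 0.0097
grip_force: 32.2
```

move_arm(targets=[[[0, 0.35, 0], [0, 0, 1], 0.9], [[-0.1, 0.7, 0], [0, 0, 2], 0.9], [[-0.3, 1.0, 0], [0, 0, 3], 0.9], [[-0.3, 1.0, 0], [0, 0, 3], 0.9]])

```text
clock: 15.12
tcp_pos: [0.5994, -0.1182, 0.1198]
orientation: [-0.0, 0.77, 0.638, 0.0]
wrist_force: [0.2, 0.4, 0.5]
finger_gap: 0.0096
grip_force: 32.1
```

move_arm(targets=[[[0, 0, 0.5], [0, 0, 0], 0.9], [[0, 0, 1], [0, 0, 0], 0.9], [[0, 0, 1], [0, 0, 0], 0.9]])

```text
clock: 15.5
tcp_pos: [0.5995, -0.1182, 0.1198]
orientation: [0.0, 0.771, 0.637, 0.0]
wrist_force: [-1.8, 2.0, 6.9]
finger_gap: 0.0099
grip_force: 33.0
```

move_arm(targets=[[[0, 0, 0], [0, 0, 0], 0.5], [[0, 0, 0], [0, 0, 0], 0.5], [[0, 0, 0], [0, 0, 0], 0.5], [[0, 0, -20], [0, 0, 0], 0.4], [[0, 0, -60], [0, 0, 0], 0.3]])

```text
clock: 16.12
tcp_pos: [0.5979, -0.1179, 0.1773]
orientation: [-0.002, 0.772, 0.635, -0.001]
wrist_force: [0.7, -0.2, 0.5]
finger_gap: 0.0301
grip_force: 0.0
```

move_arm(targets=[[[40, 0, -60], [0, 0, 0], 0.3], [[60, 0, -60], [0, 0, 0], 0.3], [[60, 0, -60], [0, 0, 0], 0.3]])

```text
clock: 16.5
tcp_pos: [0.6117, -0.0581, 0.2401]
orientation: [0.001, 0.771, 0.636, 0.001]
wrist_force: [0.8, -0.5, 0.3]
finger_gap: 0.0301
grip_force: 0.0
```

```bash
python3 scr.py w8.png carriage_slot screw_collar screw
```

```text
[ 0.6117 -0.0581  0.2401] [0.0009 0.7713 0.6364 0.0008] 0.03005524498017467 [-0.2253  0.3881  0.1747  1.3551  0.0001  1.5365]
tool x,y [0.1899 0.9818] [ 0.9818 -0.1899]
carriage_slot [ 0.6037 -0.1258  0.1009] 0.18 (np.float64(285.8920178559822), np.float64(266.9999036465271)) tool mm [-67.9903   4.675  139.1734]
screw_collar [ 0.599  -0.1227  0.1118] 0.61 (np.float64(279.60074422373003), np.float64(270.427720575748)) tool mm [-65.8384  -0.5029 128.2616]
screw [ 0.5994 -0.1215  0.1115] 0.65 (np.float64(279.8052029151538), np.float64(268.8252881519186)) tool mm [-64.5843  -0.3387 128.562 ]
screw [ 0.6022 -0.1236  0.0936] 0.59 (np.float64(283.54169148750213), np.float64(261.24928921027606)) tool mm [-66.1155   2.7678 146.4692]
```

View pics/w8.png

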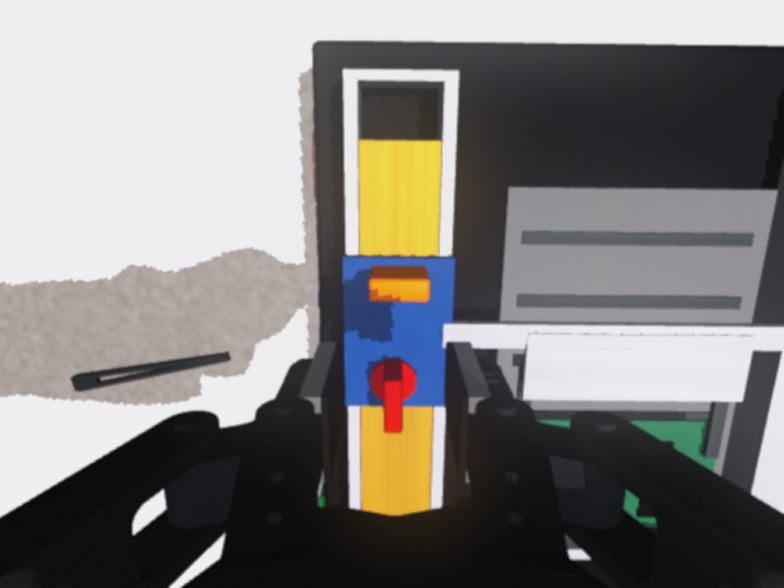

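The wing lies along the rail and the collar is flat on the carriage at about (393,381). It sits roughly 3 mm off the rail centre, inside the 6 mm limit, and the gripper is clear.

```bash
python3 -c "
from workcell import env
print(env.hand_in())"
```

```text
the job is handed in; nothing more can be done
None
```

I put the thumbscrew through both slots until its collar seated on the carriage, gave it a quarter turn so the wing lies along the rail, released it and handed the job in; no verdict came back.

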